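# Step the tube carousel back one notch

### The arm

A 7-joint arm with a two-finger parallel gripper is mounted at the origin on a cart in front of the work surface, level with it; the furniture and walls round the work are solid. World frame = base frame: x ahead of the robot, y to its left, z up, the work surface at z = 0. Lengths are in m, angles in degrees, forces in N, time in s.
With the tool pointing down it reaches from about 0.425 to 0.8 m from the base axis. Payload 8.3 kg.
Tool frame: the origin (TCP) lies midway between the tips of the shut fingers; the grasp point (between the pads) lies 19 mm behind it (bot.grip_point_offset is the distance from the TCP to the grasp point, in m); z points along the fingers, y is the line along which they close (so a half turn about z gives the same grasp; the last joint's range is limited). The gripper opens to 85 mm and grips with 20 to 120 N. Pads are 22 mm wide; open, the fingers measure 114 mm over their backs; the gripper's body (76 mm by 85 mm) begins 54 mm behind the grasp point. The pads swing forward as they close: fully open they stand 13 mm farther back than shut.
Start: joints at [-3.604, 21.967, 0.94, 78.501, -0.361, 79.538, -2.664], TCP at [0.625, 0, 0.231] pointing down, gripper open.
Joint ranges: [-169.22, 169.22], [-14.56, 117.87], [-87.37, 89.26], [10.42, 133.3], [-82.24, 262.24], [0.94, 117.77], [-172.7, 172.7]. Speed limits (degrees/s): [136.94, 136.94, 172.46, 172.46, 180, 180, 180].

### API

Orientations are given as a 3x3 rotation matrix whose columns are the frame's x, y, z axes.
In Python, from cell import bot, vision gives the robot as it stands.
- The arm moves only by the tool jog_arm, never from a script. Its argument "moves" is a list of rows, each an object of numbers: "tx", "ty", "tz": the shift along the tool's x, y, z in units of 20 cm (1.0 is 20 cm); "rx", "ry", "rz": the turn, a rotation vector about the tool's x, y, z in units of 60 degrees (1.0 is 60 degrees). In form: [{"tx": .., "ty": .., "tz": .., "rx": .., "ry": .., "rz": ..}, ...]. A call has 1 to 20 rows; each row is the pose to reach, as a shift and turn from the pose commanded when the call began, along the tool's axes at that moment; what a row does not reach only later rows make up. A row lasts 1/10 s, in which the tool goes at most 50 mm and 8.59 degrees, less where a joint would pass 70% of its speed; a pose out of reach is approached as far as the arm can. A call with a number of a shift or a turn outside -1 to 1 is refused whole. A call with a gripper value outside its range is refused whole. "fingers" is the gripper's target within -1 to 1 (fully open at 1, half-way at 0, shut at -1), set as the call begins (left out, the last holds). The fingers move at their own pace and stop on an object; the grip force is fixed at half the most. Time passes only in rows, so rows that repeat a pose let the fingers close. It gives the time, the measured TCP pose, the force, the opening and the grip force at its end, in the units of the state.
- bot.observe(): the state, without advancing time (a new reading comes with each control period).
- vision.snapshot(name): name is "scene" or "side" or "wrist"; returns a dict with "pixels" (384x512x3 uint8, red, green, blue), "camera_matrix" (3x3 intrinsics, pixels), "k1" (the pictures are not rectified: a ray, as slopes to the right and down, at radius r is drawn at 1 + k1 r^2 times it, then the intrinsics apply), "R" (3x3) and "t" (3): a world point X has camera coordinates R X + t. Camera axes: x right, y down, z forward; pixel columns grow to the right and rows downward; lengths in m; the calibration is good to about 2 mm. A picture is of the moment at which its call begins. There is no depth.
- bot.finish_job(): hands the job in; it is judged then, once.
The state is a dict: "time_s": time; "joints": joint angles; "qvel": joint speeds; "joint_torque": joint torques, N m; "position": TCP position; "ee_rot": TCP orientation; "wrist_force": force on the tool from outside, world axes, zero at the start; "wrist_torque": the same for the moment, N m; "grip_width": finger opening in m; "grip_force": force on a finger pad.
Only numpy, scipy, OpenCV 4.12 (cv2) and the standard library are available. Lean on these libraries where they do the work, as an engineer would, in place of code of your own. Each camera call takes 0.05 s, during which the arm holds its last target. There are 200 camera calls.

### The job

The hand-stepped tube carousel has been advanced one notch too far, and the tube that should be under the needle stands one place past it. With your fingertips, push the pawl's lever back until the pawl stays thrown back clear of the saw teeth, push the wheel backward (clockwise from above) one notch by one of its steel finger pegs so that this tube comes under the needle, then push the lever over again so that the pawl drops fully home in its notch. Lift nothing: the tubes stay upright in their holes and the other things on the bench stay where they are.

Things in the scene. Friction and masses are not known exactly. Their poses are not given: they have to be found in the camera images.
- carousel: fixed base of the tube carousel: round, white, 208 mm across; origin at the centre of its underside, on the wheel axis; x axis from the pawl side (front) to the needle arm (back), z up. The arm's post stands at x=+119 mm, 150 mm high; its arm (130 to 138 mm high) reaches in to x=+44 mm
- wheel (a joint): turn of the wheel, rad: 0 to 0.015 at the start, grows counter-clockwise from above (forward); backward is clockwise, negative. One notch is 0.628. Slight friction (0.05 N m) holds it where it is left. With the pawl down it cannot turn back past a stop (-0.02, -0.65, -1.28..); the foot drops fully home with the wheel 0.015 to 0.12 forward of a stop (-0.63 to -0.53); else it lands on a tooth or ramp
- pawl (a joint): angle of the pawl, rad: 0 = foot fully down in a notch (stop), grows as the foot lifts and the lever swings back; balance at 0.6 (friction may hold it between 0.52 and 0.68); beyond that the pawl falls back by its weight to its stop at 1.05 and stays, short of it it falls down again. The foot clears the tooth tops above 0.3
- pawl_pivot (a point): axis of the pawl pivot, 40 mm above the bench, in front of the wheel; the pivot pin lies along the base's x axis. In the base frame at x=-113, y=+50 mm. The pawl reaches from it towards the base's -y, to its foot in the teeth
- pawl_grip (a point): middle of the black cross bar (14 mm thick, 26 mm long along base x) on the pawl's lever, 70 mm from the pivot. Pawl down: 18 mm to base -y of the pivot, 108 mm above the bench. Pushed towards base +y (under 1 N) it passes over the pivot 110 mm high, lifting the foot, and ends thrown back 49 mm to +y of it, 89 mm high
- pawl_foot (a point): underside of the pawl's foot (9 mm along base y, 22 mm along base x), which drops between the saw teeth (12 mm high, on a ring 88 to 104 mm from the axis, tooth tops 40 mm above the bench). It rises with the lever: thrown back, it stands 15 to 35 mm to base -y of the pivot, up to 85 mm above the bench, so a finger that has pushed the bar leaves upward, not back against the foot
- needle_tip (a point): tip of the needle on the arm at the back, 108 mm above the bench, 5 mm above the tube mouths and 44 mm from the wheel axis
- wheel_axis (a point): centre of the wheel at the top of the white deck (72 mm above the bench); deck 166 mm across with ten holes on a 44 mm radius; a steel nut 22 mm thick stands 18 mm above it
- peg3 (a point): top centre of a steel finger peg of the wheel, 10 mm thick, standing 31 mm up from the white deck to 103 mm above the bench, 75 mm from the axis; five pegs, 72 degrees apart, each midway between two holes. Pushing one sideways turns the wheel. At the start this one is 126 degrees counter-clockwise of base x (left front)
- peg7 (a point): another finger peg, top centre, as peg3; at the start it stands on the base's right (-y) side, 270 degrees counter-clockwise of base x. The others stand at 54, 198 and 342 degrees
- tube_0: open glass test tube 13 mm thick, 75 mm tall, loose and upright in a hole of the wheel; origin at its foot, 28 mm above the bench, mouth 103 mm above it; the one that stands one place past the needle (one place counter-clockwise of it from above)
- tube_a: open glass test tube 13 mm thick, 75 mm tall, loose and upright in a hole of the wheel; origin at its foot, 28 mm above the bench, mouth 103 mm above it; another tube, to stay in its hole
- tube_b: open glass test tube 13 mm thick, 75 mm tall, loose and upright in a hole of the wheel; origin at its foot, 28 mm above the bench, mouth 103 mm above it; another tube, to stay in its hole
- tube_c: open glass test tube 13 mm thick, 75 mm tall, loose and upright in a hole of the wheel; origin at its foot, 28 mm above the bench, mouth 103 mm above it; another tube, to stay in its hole
- tube_d: open glass test tube 13 mm thick, 75 mm tall, loose and upright in a hole of the wheel; origin at its foot, 28 mm above the bench, mouth 103 mm above it; another tube, to stay in its hole
- tube_e: open glass test tube 13 mm thick, 75 mm tall, loose and upright in a hole of the wheel; origin at its foot, 28 mm above the bench, mouth 103 mm above it; another tube, to stay in its hole
- bench_timer: bench timer 62x68x21 mm, a bystander; origin at the centre of its underside
- tape: roll of label tape 60 mm across, 19 mm high, a bystander; origin at the centre of its underside
- felt_pen: felt pen 124x13x15 mm lying right of the carousel, a bystander; origin at the middle of its underside
- dropper: dropper bottle 25 mm thick, 99 mm tall, a bystander; origin at the centre of its underside

How it is judged:
By the outcome, as a careful person would: the job done as asked, in the order asked, and still so for the second after the job is handed in, with the robot touching nothing.
It also fails if it takes over 48 s, if anything falls off the work surface, if the arm or the gripper's body presses on something with over 40 N, if the wrist force passes 120 N, or if a joint passes its speed limit or range.

## Working session

There is one attempt and no reset: what is moved stays moved. The work goes in short steps, Python scripts to look and compute and a tool call to move; the robot and the scene stay as the last step left them, time stands still between calls to the robot, and variables do not carry over. Pictures are saved under pics/ and viewed, at most 10 in all, crops included, and the job is handed in when it is done.

Besides the shell and the picture viewer there is one more tool, called in YAML: its name, and indented under it one key for each argument. jog_arm: Moves the arm, as the interface text tells. Its arguments: {"type":"object","properties":{"moves":{"type":"array","items":{"type":"object","properties":{"tx":{"type":"number","minimum":-1,"maximum":1},"ty":{"type":"number","minimum":-1,"maximum":1},"tz":{"type":"number","minimum":-1,"maximum":1},"rx":{"type":"number","minimum":-1,"maximum":1},"ry":{"type":"number","minimum":-1,"maximum":1},"rz":{"type":"number","minimum":-1,"maximum":1}}}},"fingers":{"type":"number"}},"required":["moves"]}

```bash
mkdir -p pics; ls
cat > h.py <<'E'
import numpy as np, cv2, pickle
from cell import bot, vision
def snap(n,f):
    s=vision.snapshot(n); cv2.imwrite('pics/'+f+'.png',cv2.cvtColor(np.asarray(s['pixels'],np.uint8),cv2.COLOR_RGB2BGR)); pickle.dump(s,open(f+'.pkl','wb')); return s
def K(s): return np.array(s['camera_matrix']),np.array([s['k1'],0,0,0,0.]),np.array(s['R']),np.array(s['t'])
def proj(s,X):
    k,d,R,t=K(s); return cv2.projectPoints(np.atleast_2d(np.array(X,float)),cv2.Rodrigues(R)[0],t,k,d)[0][:,0]
def onz(s,uv,z):
    k,d,R,t=K(s); p=cv2.undistortPoints(np.array([[uv]],float),k,d)[0,0]
    r=R.T@np.array([p[0],p[1],1]); c=-R.T@t; return c+r*(z-c[2])/r[2]
E
python3 - <<'E'
from h import *
for n in ('scene','side','wrist'):
    s=snap(n,n+'0'); print(n,-np.array(s['R']).T@s['t'])
a=[cv2.imread(f'pics/{n}0.png') for n in ('scene','side')]
cv2.imwrite('pics/a.png',cv2.resize(a[0],(768,576)));cv2.imwrite('pics/b.png',cv2.resize(a[1],(768,576)))
print(bot.observe())
E
```

```text
pics
scene [-0.10461842 -0.6280575   0.80761628]
side [ 0.6418473  -0.76763979  0.57060878]
wrist [0.62437072 0.06978432 0.37280619]
{'time_s': 0.15, 'joints': array([-3.60416816, 22.00467806,  0.93864013, 78.54664907, -0.36024486,
       79.53856391, -2.66459057]), 'qvel': array([ 0.0609123 , -0.12383984, -0.04144954, -0.17648351, -0.01562842,
        0.03850644,  0.02698055]), 'joint_torque': array([ 3.13456680e-03, -6.28150821e+01,  8.46451297e-01, -3.72163582e+01,
        1.68576470e-02,  1.09401988e-02, -6.53258235e-05]), 'position': array([6.24611858e-01, 3.55299018e-05, 2.30509836e-01]), 'ee_rot': array([[-5.85854175e-05,  9.99998844e-01, -1.51913744e-03],
       [ 9.99999998e-01,  5.85437326e-05, -2.74843051e-05],
       [-2.73953374e-05, -1.51913905e-03, -9.99998846e-01]]), 'wrist_force': array([-0.93792461, -0.14809176,  0.14556202]), 'wrist_torque': array([ 0.01557943,  0.04822829, -0.00631565]), 'grip_force': 0.0, 'grip_width': 0.08549510381977356}
```

View pics/a.png

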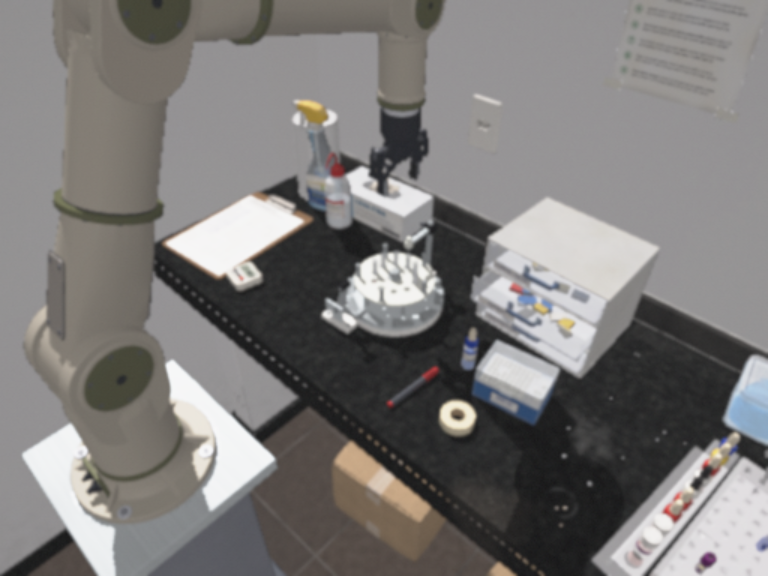

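View pics/b.png

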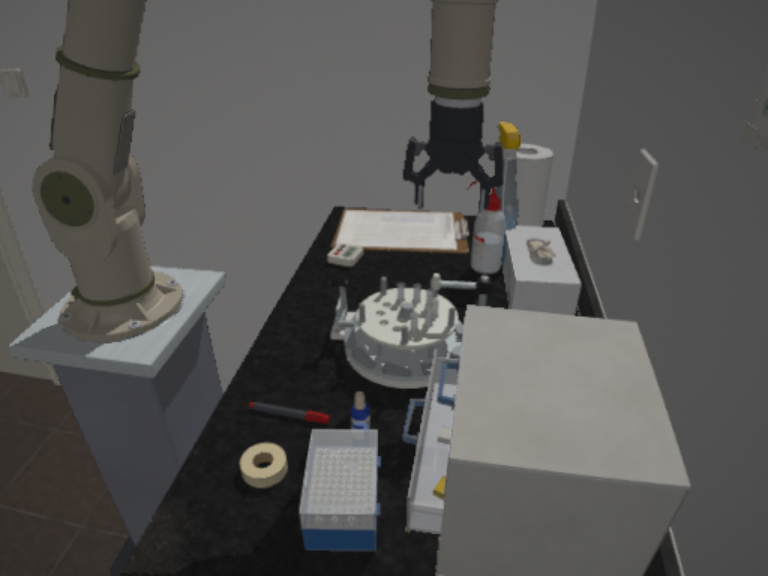

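The scene view shows the carousel at about (392,295)/1.5 px, with the pawl at its lower left (340,310). In the side view it is at (405,335). Next I'll look at close crops.

Run:
```python
from h import *
a=cv2.imread('pics/scene0.png')[145:230,205:305];b=cv2.imread('pics/side0.png')[175:260,215:335]
c=cv2.resize(a,(400,340),interpolation=2);d=cv2.resize(b,(400,283),interpolation=2)
o=np.zeros((600,800,3),np.uint8);o[:340,:400]=c;o[:283,400:]=d
w=cv2.imread('pics/wrist0.png');o[340:,:346]=cv2.resize(w,(346,260))
cv2.imwrite('pics/c.png',o)
```

```text
(no output)
```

View pics/c.png

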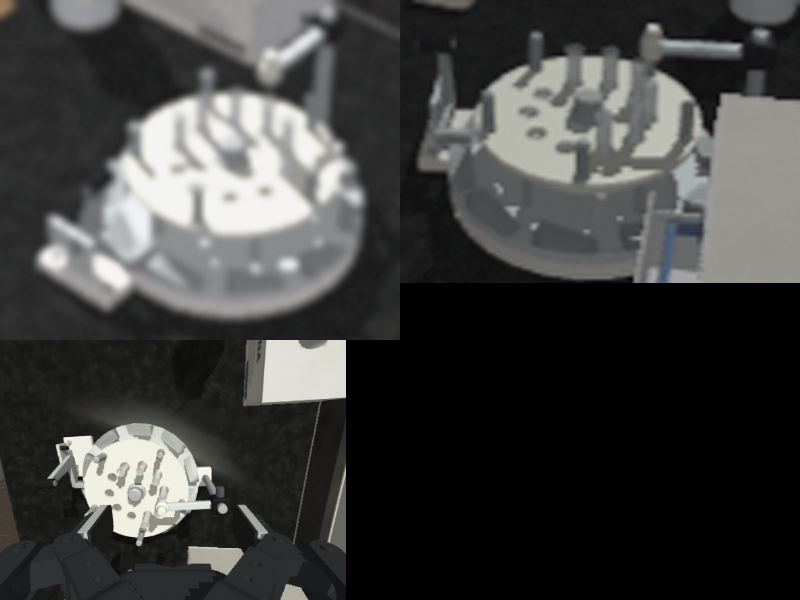

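The wrist view shows the whole carousel: nut near (200,228), needle arm to the right (post near (328,249)), pawl block at upper left (about (115,165)). I'll fit the pose and check it on an overlay.

```bash
cat >> h.py <<'E'
def base(p,c,th):
    p=np.atleast_2d(np.array(p,float)); C,S=np.cos(th),np.sin(th)
    return np.c_[c[0]+C*p[:,0]-S*p[:,1],c[1]+S*p[:,0]+C*p[:,1],p[:,2]]
def pts(w=0,pw=0):
    P=[(0,0,.09)]+[(.075*np.cos(np.radians(a)+w),.075*np.sin(np.radians(a)+w),.103) for a in (54,126,198,270,342)]
    b=np.arctan2(.068,-.018)-pw
    return np.array(P+[(.044,0,.134),(.119,0,.15),(-.113,.05+.07*np.cos(b),.04+.07*np.sin(b)),(-.113,.05,.04)])
def overlay(s,f,X,box,sc):
    im=cv2.cvtColor(np.asarray(s['pixels'],np.uint8),cv2.COLOR_RGB2BGR)
    x0,y0,x1,y1=box; im=cv2.resize(im[y0:y1,x0:x1],None,fx=sc,fy=sc,interpolation=2)
    for i,(u,v) in enumerate(proj(s,X)):
        q=(int((u-x0+.5)*sc),int((v-y0+.5)*sc)); cv2.drawMarker(im,q,(0,0,255),0,8); cv2.putText(im,str(i),q,0,.4,(255,0,0))
    cv2.imwrite('pics/'+f+'.png',im)
E
python3 - <<'E'
from h import *
s=pickle.load(open('wrist0.pkl','rb'))
n=onz(s,(200,226),.09); p=onz(s,(328,249),.15); th=np.arctan2(*(p-n)[[1,0]])
print(n,p,np.linalg.norm((p-n)[:2]),np.degrees(th))
overlay(s,'d',base(pts(),n,th),(60,110,360,330),2.6)
E
```

```text
[ 0.56760753 -0.03983578  0.09      ] [ 0.68372405 -0.03670682  0.15      ] 0.1161586712365419 1.5435578429870092
```

View pics/d.png

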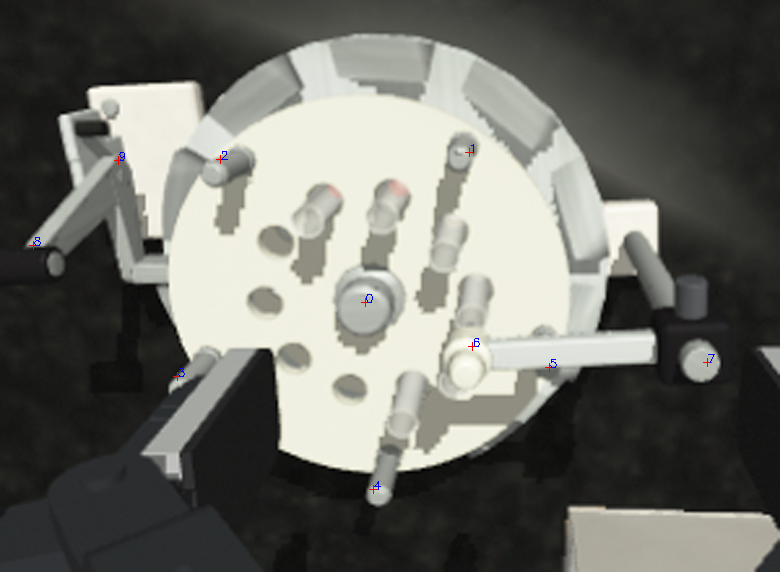

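Run:
```python
from h import *
from scipy.optimize import least_squares as ls
s=pickle.load(open('wrist0.pkl','rb'))
ob=np.array([(365,302),(461,154),(213,172),(380,492),(703,360)])/2.6+[60-.5,110-.5]
be=np.array((54,263))/2.6+[59.5,109.5]
def M(x):
    P=pts(x[3]); E=P[8]+[.013,0,0]
    return base(np.vstack([P[[0,1,2,4,7]],E]),x[:2],x[2])
r=ls(lambda x:np.r_[(proj(s,M(x))-np.vstack([ob,be])).ravel(),x[3]*30],[.568,-.04,0,0])
print(r.x,np.degrees(r.x[2]),r.fun.round(1))
c=r.x[:2];th=r.x[2];np.save('pose.npy',r.x)
for n,q in zip(['nut','p54','p126','p198','p270','p342','ndl','post','bar','piv'],base(pts(),c,th)): print(n,q.round(4))
```

```text
[ 0.56605051 -0.04199196  0.06243366  0.00364997] 3.577185051280189 [-1.3  2.3 -1.1  0.1 -0.7 -0.6 -1.   0.9 -0.4 -1.4  4.3 -1.3  0.1]
nut [ 0.5661 -0.042   0.09  ]
p54 [0.6063 0.0213 0.103 ]
p126 [0.5183 0.0158 0.103 ]
p198 [ 0.4963 -0.0696  0.103 ]
p270 [ 0.5707 -0.1168  0.103 ]
p342 [ 0.6387 -0.0607  0.103 ]
ndl [ 0.61   -0.0392  0.134 ]
post [ 0.6848 -0.0346  0.15  ]
bar [ 0.4513 -0.017   0.1077]
piv [0.4502 0.0009 0.04  ]
```

jog_arm:
  fingers: -1
  moves:
    - {"ty": -0.12, "tx": -0.05}
    - {"ty": -0.26, "tx": -0.1}
    - {"ty": -0.42, "tx": -0.16}
    - {"ty": -0.58, "tx": -0.22}
    - {"ty": -0.74, "tx": -0.28}
    - {"ty": -0.84, "tx": -0.31}
    - {"ty": -0.88, "tx": -0.31}
    - {"ty": -0.88, "tx": -0.31, "tz": 0.12}
    - {"ty": -0.88, "tx": -0.31, "tz": 0.26}
    - {"ty": -0.88, "tx": -0.31, "tz": 0.38}
    - {"ty": -0.88, "tx": -0.31, "tz": 0.4}
    - {"ty": -0.88, "tx": -0.31, "tz": 0.4}
    - {"ty": -0.88, "tx": -0.31, "tz": 0.4}

```text
invalid input
```

Run:
```python
from h import *
for n in ('scene','side','wrist'): snap(n,n+'1')
x=np.load('pose.npy')
X=base(pts(),x[:2],x[2])
for n,b,sc,f in (('wrist',(0,0,512,384),1.5,'w1'),('side',(200,100,340,250),4,'s1')):
    overlay(pickle.load(open(n+'1.pkl','rb')),f,X,b,sc)
print(bot.observe()['position'],bot.observe()['wrist_force'])
```

```text
[6.24828545e-01 2.06997464e-05 2.30947156e-01] [0.7204997  0.74933049 0.39699421]
```

View pics/w1.png

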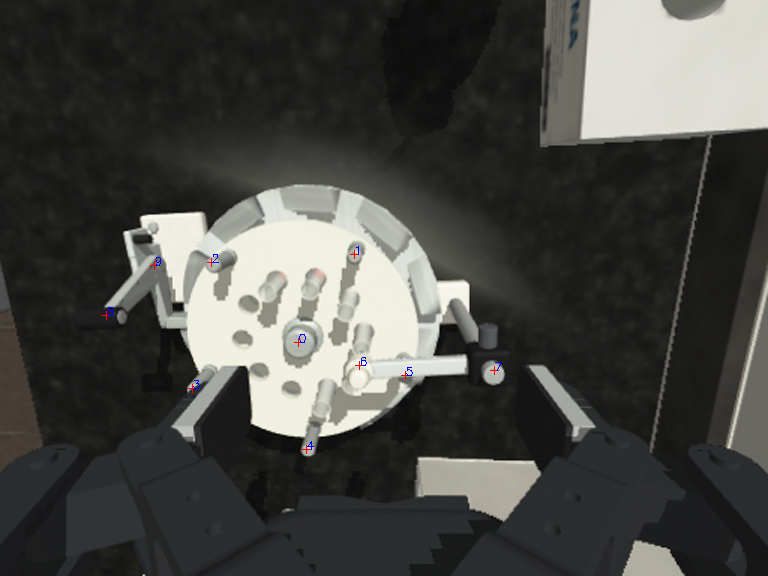

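View pics/s1.png

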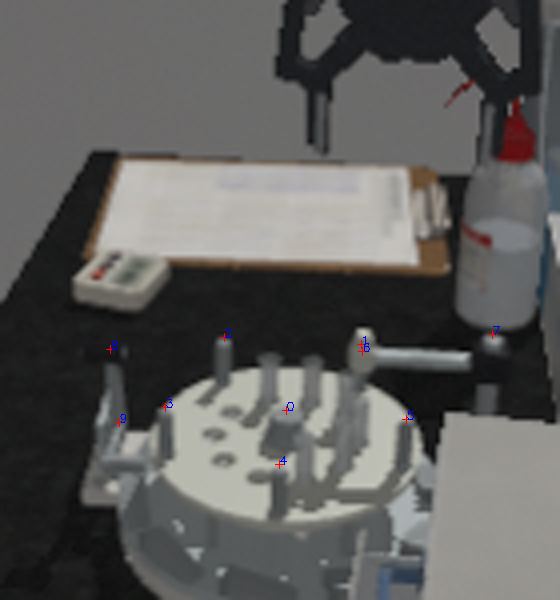

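The move was refused, so nothing moved. The overlays agree with the fitted pose: nut, pegs and post lie within 2-3 px in both views, and the bar is at (117,317) in the wrist view. I'll retry with full rows.

jog_arm:
  moves:
    - {"tx": -0.05, "ty": -0.12, "tz": 0, "rx": 0, "ry": 0, "rz": 0}
    - {"tx": -0.1, "ty": -0.26, "tz": 0, "rx": 0, "ry": 0, "rz": 0}
    - {"tx": -0.16, "ty": -0.42, "tz": 0, "rx": 0, "ry": 0, "rz": 0}
    - {"tx": -0.22, "ty": -0.58, "tz": 0, "rx": 0, "ry": 0, "rz": 0}
    - {"tx": -0.28, "ty": -0.74, "tz": 0, "rx": 0, "ry": 0, "rz": 0}
    - {"tx": -0.31, "ty": -0.84, "tz": 0, "rx": 0, "ry": 0, "rz": 0}
    - {"tx": -0.31, "ty": -0.88, "tz": 0, "rx": 0, "ry": 0, "rz": 0}
    - {"tx": -0.31, "ty": -0.88, "tz": 0.12, "rx": 0, "ry": 0, "rz": 0}
    - {"tx": -0.31, "ty": -0.88, "tz": 0.26, "rx": 0, "ry": 0, "rz": 0}
    - {"tx": -0.31, "ty": -0.88, "tz": 0.38, "rx": 0, "ry": 0, "rz": 0}
    - {"tx": -0.31, "ty": -0.88, "tz": 0.4, "rx": 0, "ry": 0, "rz": 0}
    - {"tx": -0.31, "ty": -0.88, "tz": 0.4, "rx": 0, "ry": 0, "rz": 0}
  fingers: -1

```text
time_s: 1.5
position: [0.449, -0.0615, 0.1511]
ee_rot: [[-0.001, 1.0, -0.001], [1.0, 0.001, 0.0], [0.0, -0.001, -1.0]]
wrist_force: [0.7, -0.3, 0.2]
grip_width: 0.0002
grip_force: 0.0
```

jog_arm:
  moves:
    - {"tx": 0, "ty": 0, "tz": 0.14, "rx": 0, "ry": 0, "rz": 0}
    - {"tx": 0, "ty": 0, "tz": 0.25, "rx": 0, "ry": 0, "rz": 0}
    - {"tx": 0, "ty": 0, "tz": 0.265, "rx": 0, "ry": 0, "rz": 0}
    - {"tx": 0.04, "ty": 0, "tz": 0.265, "rx": 0, "ry": 0, "rz": 0}
    - {"tx": 0.08, "ty": 0, "tz": 0.265, "rx": 0, "ry": 0, "rz": 0}
    - {"tx": 0.12, "ty": 0, "tz": 0.265, "rx": 0, "ry": 0, "rz": 0}
    - {"tx": 0.16, "ty": 0, "tz": 0.265, "rx": 0, "ry": 0, "rz": 0}
    - {"tx": 0.2, "ty": 0, "tz": 0.265, "rx": 0, "ry": 0, "rz": 0}
    - {"tx": 0.24, "ty": 0, "tz": 0.265, "rx": 0, "ry": 0, "rz": 0}
    - {"tx": 0.28, "ty": -0.01, "tz": 0.265, "rx": 0, "ry": 0, "rz": 0}
    - {"tx": 0.32, "ty": -0.01, "tz": 0.265, "rx": 0, "ry": 0, "rz": 0}
    - {"tx": 0.36, "ty": -0.01, "tz": 0.265, "rx": 0, "ry": 0, "rz": 0}
    - {"tx": 0.4, "ty": -0.01, "tz": 0.265, "rx": 0, "ry": 0, "rz": 0}
    - {"tx": 0.42, "ty": -0.01, "tz": 0.265, "rx": 0, "ry": 0, "rz": 0}
    - {"tx": 0.42, "ty": -0.01, "tz": 0.265, "rx": 0, "ry": 0, "rz": 0}

```text
time_s: 3.0
position: [0.447, 0.0227, 0.0983]
ee_rot: [[-0.001, 1.0, -0.0], [1.0, 0.001, 0.0], [0.0, -0.0, -1.0]]
wrist_force: [0.0, -0.4, -0.3]
grip_width: -0.0001
grip_force: 0.0
```

jog_arm:
  moves:
    - {"tx": 0, "ty": 0, "tz": -0.1, "rx": 0, "ry": 0, "rz": 0}
    - {"tx": 0, "ty": 0, "tz": -0.25, "rx": 0, "ry": 0, "rz": 0}
    - {"tx": 0, "ty": 0, "tz": -0.4, "rx": 0, "ry": 0, "rz": 0}
    - {"tx": 0, "ty": 0, "tz": -0.5, "rx": 0, "ry": 0, "rz": 0}
    - {"tx": 0, "ty": 0, "tz": -0.5, "rx": 0, "ry": 0, "rz": 0}

```text
time_s: 3.5
position: [0.4488, 0.0218, 0.2013]
ee_rot: [[0.001, 1.0, 0.005], [1.0, -0.001, 0.001], [0.001, 0.005, -1.0]]
wrist_force: [0.0, 0.5, -0.2]
grip_width: 0.0003
grip_force: 0.0
```

Run:
```python
from h import *
x=np.load('pose.npy'); X=base(pts(),x[:2],x[2]); X[8]=base(pts(0,1.05),x[:2],x[2])[8]
ims=[]
for n,b,sc,f in (('wrist',(0,0,512,384),1,'w2'),('side',(210,170,310,260),2.8,'s2')):
    overlay(snap(n,n+'2'),f,X,b,sc); ims.append(cv2.imread('pics/'+f+'.png'))
o=np.zeros((384,800,3),np.uint8);o[:,:512]=ims[0];h,w=ims[1].shape[:2];o[:h,512:512+w]=ims[1]
cv2.imwrite('pics/m2.png',o); print(bot.observe()['position'])
```

```text
[0.44703462 0.02170346 0.19816767]
```

View pics/m2.png

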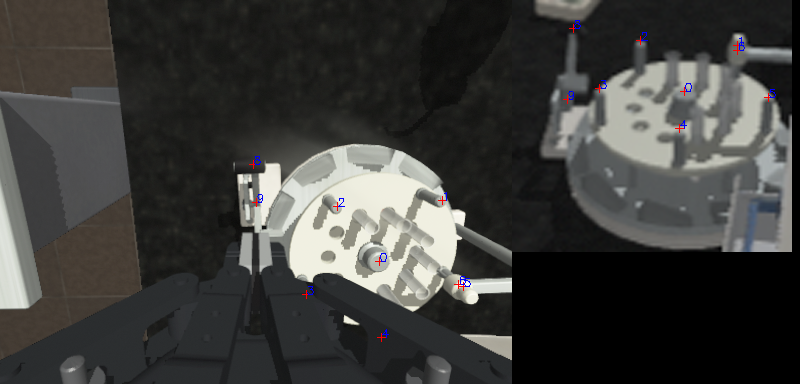

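The pawl is thrown back: the bar is at marker 8 (255,163), which matches the 1.05 stop. Next I'll push peg3 from behind (the +x direction), stopping short at first so I can calibrate.

jog_arm:
  moves:
    - {"tx": -0.02, "ty": 0.1, "tz": 0, "rx": 0, "ry": 0, "rz": 0}
    - {"tx": -0.04, "ty": 0.2, "tz": 0.02, "rx": 0, "ry": 0, "rz": 0}
    - {"tx": -0.04, "ty": 0.215, "tz": 0.15, "rx": 0, "ry": 0, "rz": 0}
    - {"tx": -0.04, "ty": 0.215, "tz": 0.3, "rx": 0, "ry": 0, "rz": 0}
    - {"tx": -0.04, "ty": 0.215, "tz": 0.43, "rx": 0, "ry": 0, "rz": 0}
    - {"tx": -0.04, "ty": 0.215, "tz": 0.53, "rx": 0, "ry": 0, "rz": 0}
    - {"tx": -0.04, "ty": 0.215, "tz": 0.56, "rx": 0, "ry": 0, "rz": 0}
    - {"tx": -0.04, "ty": 0.215, "tz": 0.56, "rx": 0, "ry": 0, "rz": 0}

```text
time_s: 4.4
position: [0.4887, 0.0138, 0.0848]
ee_rot: [[0.0, 1.0, -0.003], [1.0, -0.0, -0.0], [-0.0, -0.003, -1.0]]
wrist_force: [0.2, -0.8, 0.4]
grip_width: 0.0003
grip_force: 0.0
```

jog_arm:
  moves:
    - {"tx": 0, "ty": 0.02, "tz": 0, "rx": 0, "ry": 0, "rz": 0}
    - {"tx": 0.01, "ty": 0.04, "tz": 0, "rx": 0, "ry": 0, "rz": 0}
    - {"tx": 0.02, "ty": 0.06, "tz": 0, "rx": 0, "ry": 0, "rz": 0}
    - {"tx": 0.03, "ty": 0.08, "tz": 0, "rx": 0, "ry": 0, "rz": 0}
    - {"tx": 0.045, "ty": 0.1, "tz": 0, "rx": 0, "ry": 0, "rz": 0}
    - {"tx": 0.06, "ty": 0.12, "tz": 0, "rx": 0, "ry": 0, "rz": 0}
    - {"tx": 0.07, "ty": 0.14, "tz": 0, "rx": 0, "ry": 0, "rz": 0}
    - {"tx": 0.075, "ty": 0.16, "tz": 0, "rx": 0, "ry": 0, "rz": 0}
    - {"tx": 0.08, "ty": 0.175, "tz": 0, "rx": 0, "ry": 0, "rz": 0}
    - {"tx": 0.08, "ty": 0.175, "tz": 0, "rx": 0, "ry": 0, "rz": 0}
    - {"tx": 0.08, "ty": 0.175, "tz": 0, "rx": 0, "ry": 0, "rz": 0}

```text
time_s: 5.5
position: [0.5251, 0.0298, 0.0862]
ee_rot: [[0.0, 1.0, 0.0], [1.0, -0.0, -0.0], [-0.0, 0.0, -1.0]]
wrist_force: [-0.7, 0.3, -0.2]
grip_width: 0.0002
grip_force: 0.0
```

Run:
```python
from h import *
x=np.load('pose.npy')
s=snap('wrist','wrist3');snap('side','side3')
X=base(pts(-.4,1.05),x[:2],x[2])
overlay(s,'w3',X,(0,0,512,384),1.5)
i=cv2.imread('pics/w3.png')
overlay(pickle.load(open('side3.pkl','rb')),'s3',X,(210,150,310,250),2.3)
j=cv2.imread('pics/s3.png'); i[-j.shape[0]:,-j.shape[1]:]=j
cv2.imwrite('pics/m3.png',i); print(bot.observe()['position'])
```

```text
[0.52491198 0.02979328 0.08627914]
```

View pics/m3.png

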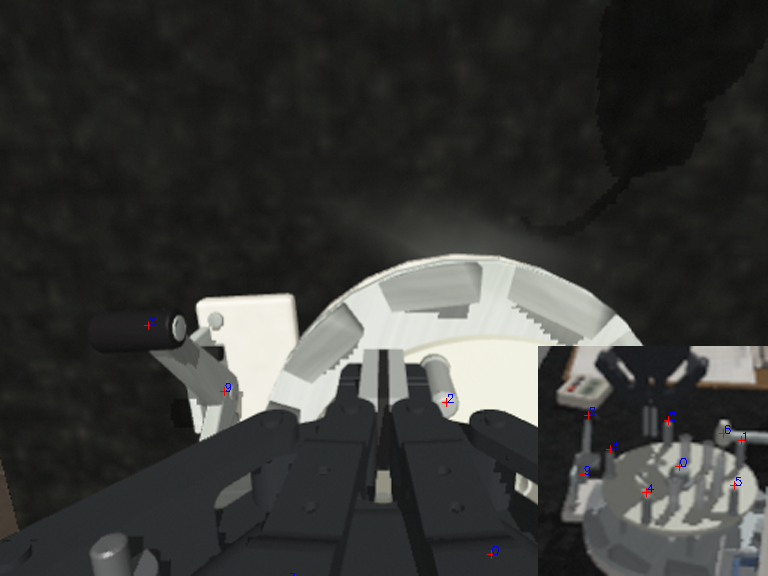

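Peg3's top is at (447,405) px, on the w = -0.40 prediction, which confirms a 14.5 mm face offset. I'll push on to about -0.595.

jog_arm:
  moves:
    - {"tx": 0.005, "ty": 0.02, "tz": 0, "rx": 0, "ry": 0, "rz": 0}
    - {"tx": 0.01, "ty": 0.04, "tz": 0, "rx": 0, "ry": 0, "rz": 0}
    - {"tx": 0.015, "ty": 0.06, "tz": 0, "rx": 0, "ry": 0, "rz": 0}
    - {"tx": 0.015, "ty": 0.071, "tz": 0, "rx": 0, "ry": 0, "rz": 0}
    - {"tx": 0.015, "ty": 0.071, "tz": 0, "rx": 0, "ry": 0, "rz": 0}
    - {"tx": 0.015, "ty": 0.071, "tz": 0, "rx": 0, "ry": 0, "rz": 0}

```text
time_s: 6.2
position: [0.5393, 0.033, 0.0863]
ee_rot: [[0.0, 1.0, 0.0], [1.0, -0.0, 0.0], [0.0, 0.0, -1.0]]
wrist_force: [-0.2, 0.1, 0.6]
grip_width: 0.0002
grip_force: 0.0
```

jog_arm:
  moves:
    - {"tx": 0, "ty": -0.04, "tz": 0, "rx": 0, "ry": 0, "rz": 0}
    - {"tx": 0, "ty": -0.05, "tz": -0.1, "rx": 0, "ry": 0, "rz": 0}
    - {"tx": 0, "ty": -0.05, "tz": -0.3, "rx": 0, "ry": 0, "rz": 0}
    - {"tx": 0, "ty": -0.05, "tz": -0.5, "rx": 0, "ry": 0, "rz": 0}
    - {"tx": -0.1, "ty": -0.15, "tz": -0.7, "rx": 0, "ry": 0, "rz": 0}
    - {"tx": -0.2, "ty": -0.25, "tz": -0.72, "rx": 0, "ry": 0, "rz": 0}
    - {"tx": -0.3, "ty": -0.3, "tz": -0.72, "rx": 0, "ry": 0, "rz": 0}
    - {"tx": -0.4, "ty": -0.3, "tz": -0.72, "rx": 0, "ry": 0, "rz": 0}
    - {"tx": -0.4, "ty": -0.3, "tz": -0.72, "rx": 0, "ry": 0, "rz": 0}

```text
time_s: 7.1
position: [0.4782, -0.05, 0.2306]
ee_rot: [[0.005, 1.0, 0.001], [1.0, -0.005, -0.001], [-0.001, 0.001, -1.0]]
wrist_force: [0.1, -0.6, -0.7]
grip_width: 0.0002
grip_force: 0.0
```

Run:
```python
from h import *
x=np.load('pose.npy')
s=snap('wrist','wrist4')
X=base(pts(-.595,1.05),x[:2],x[2])
print(proj(s,X).round(), bot.observe()['position'])
u,v=proj(s,X)[0]; x0=int(min(max(u-135,0),242));y0=int(min(max(v-100,0),184))
print(x0,y0); overlay(s,'m4',X,(x0,y0,x0+270,y0+200),2.9)
```

```text
[[345. 179.]
 [429. 149.]
 [348.  98.]
 [271. 165.]
 [306. 246.]
 [396. 238.]
 [415. 187.]
 [527. 185.]
 [220.  78.]
 [230. 132.]] [ 0.47852724 -0.04805961  0.23040282]
210 79
```

View pics/m4.png

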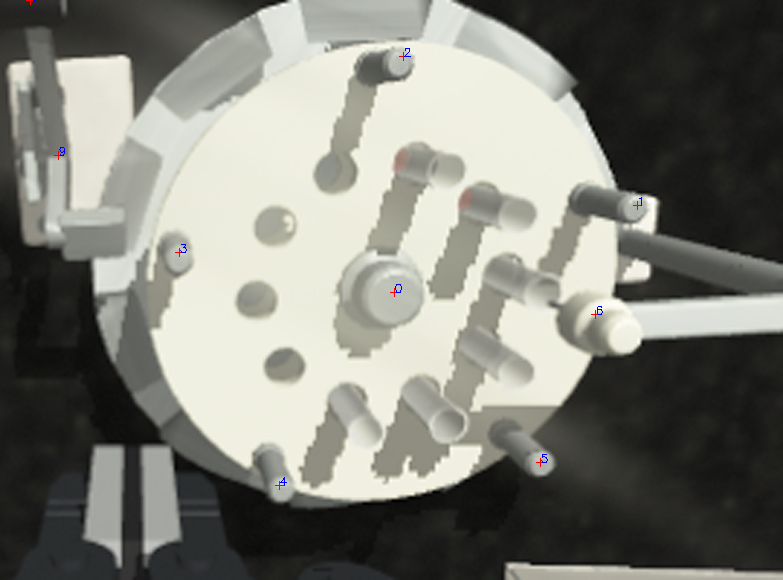

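Run:
```python
from h import *
from scipy.optimize import least_squares as ls
x=np.load('pose.npy'); s=pickle.load(open('wrist4.pkl','rb'))
ob=np.array([(390,292),(632,207),(398,64),(177,246),(283,488),(541,460)])/2.9+[209.5,78.5]
s0=pickle.load(open('wrist0.pkl','rb'));o0=np.array([(365,302),(461,154),(213,172),(380,492)])/2.6+[59.5,109.5]
f=lambda q:np.r_[(proj(s,base(pts(q[0])[:6],q[2:4],x[2]))-ob).ravel(),(proj(s0,base(pts(q[1])[[0,1,2,4]],q[4:6],x[2]))-o0).ravel()]
r=ls(f,[-.6,0,*x[:2],*x[:2]]);print(r.x,r.fun.round(1))
```

```text
[-0.59026199  0.00810307  0.5653625  -0.04224406  0.56713756 -0.04138726] [ 0.8  0.4  0.8 -0.6  0.5 -2.4 -0.1  2.8 -1.6 -0.4 -0.6  0.7 -0.3  1.8
 -0.2 -0.7  0.2 -1.1  0.3  0.3]
```

Fitted wheel angle is about -0.59, inside the home window (-0.635 to -0.53), and the tube mouth (540,290) is under the needle. Next I'll push the lever back over from the +y side.

jog_arm:
  moves:
    - {"tx": 0.12, "ty": -0.05, "tz": 0, "rx": 0, "ry": 0, "rz": 0}
    - {"tx": 0.27, "ty": -0.1, "tz": 0, "rx": 0, "ry": 0, "rz": 0}
    - {"tx": 0.42, "ty": -0.15, "tz": 0, "rx": 0, "ry": 0, "rz": 0}
    - {"tx": 0.57, "ty": -0.157, "tz": 0, "rx": 0, "ry": 0, "rz": 0}
    - {"tx": 0.68, "ty": -0.157, "tz": 0, "rx": 0, "ry": 0, "rz": 0}
    - {"tx": 0.7, "ty": -0.157, "tz": 0, "rx": 0, "ry": 0, "rz": 0}
    - {"tx": 0.7, "ty": -0.157, "tz": 0, "rx": 0, "ry": 0, "rz": 0}
    - {"tx": 0.7, "ty": -0.157, "tz": 0.15, "rx": 0, "ry": 0, "rz": 0}
    - {"tx": 0.7, "ty": -0.157, "tz": 0.3, "rx": 0, "ry": 0, "rz": 0}
    - {"tx": 0.7, "ty": -0.157, "tz": 0.45, "rx": 0, "ry": 0, "rz": 0}
    - {"tx": 0.7, "ty": -0.157, "tz": 0.6, "rx": 0, "ry": 0, "rz": 0}
    - {"tx": 0.7, "ty": -0.157, "tz": 0.7, "rx": 0, "ry": 0, "rz": 0}
    - {"tx": 0.7, "ty": -0.157, "tz": 0.72, "rx": 0, "ry": 0, "rz": 0}
    - {"tx": 0.7, "ty": -0.157, "tz": 0.72, "rx": 0, "ry": 0, "rz": 0}

```text
time_s: 8.55
position: [0.4476, 0.0922, 0.0861]
ee_rot: [[0.001, 1.0, -0.001], [1.0, -0.001, -0.0], [-0.0, -0.001, -1.0]]
wrist_force: [-0.3, -0.3, -0.8]
grip_width: -0.0003
grip_force: 0.0
```

jog_arm:
  moves:
    - {"tx": -0.05, "ty": 0, "tz": 0, "rx": 0, "ry": 0, "rz": 0}
    - {"tx": -0.09, "ty": 0, "tz": 0, "rx": 0, "ry": 0, "rz": 0}
    - {"tx": -0.12, "ty": 0, "tz": 0, "rx": 0, "ry": 0, "rz": 0}
    - {"tx": -0.15, "ty": 0, "tz": -0.01, "rx": 0, "ry": 0, "rz": 0}
    - {"tx": -0.18, "ty": 0, "tz": -0.02, "rx": 0, "ry": 0, "rz": 0}
    - {"tx": -0.21, "ty": 0, "tz": -0.03, "rx": 0, "ry": 0, "rz": 0}
    - {"tx": -0.24, "ty": 0, "tz": -0.04, "rx": 0, "ry": 0, "rz": 0}
    - {"tx": -0.27, "ty": 0, "tz": -0.05, "rx": 0, "ry": 0, "rz": 0}
    - {"tx": -0.3, "ty": 0, "tz": -0.05, "rx": 0, "ry": 0, "rz": 0}
    - {"tx": -0.33, "ty": 0, "tz": -0.05, "rx": 0, "ry": 0, "rz": 0}
    - {"tx": -0.36, "ty": 0, "tz": -0.05, "rx": 0, "ry": 0, "rz": 0}
    - {"tx": -0.4, "ty": 0, "tz": -0.05, "rx": 0, "ry": 0, "rz": 0}
    - {"tx": -0.44, "ty": 0, "tz": -0.05, "rx": 0, "ry": 0, "rz": 0}
    - {"tx": -0.445, "ty": 0, "tz": -0.05, "rx": 0, "ry": 0, "rz": 0}
    - {"tx": -0.445, "ty": 0, "tz": -0.05, "rx": 0, "ry": 0, "rz": 0}

```text
time_s: 10.05
position: [0.4477, 0.0037, 0.0962]
ee_rot: [[0.001, 1.0, -0.0], [1.0, -0.001, 0.0], [0.0, -0.0, -1.0]]
wrist_force: [0.6, 0.4, 0.2]
grip_width: 0.0003
grip_force: 0.0
```

jog_arm:
  moves:
    - {"tx": 0.05, "ty": 0, "tz": 0, "rx": 0, "ry": 0, "rz": 0}
    - {"tx": 0.1, "ty": 0, "tz": -0.05, "rx": 0, "ry": 0, "rz": 0}
    - {"tx": 0.1, "ty": 0, "tz": -0.2, "rx": 0, "ry": 0, "rz": 0}
    - {"tx": 0.1, "ty": 0, "tz": -0.4, "rx": 0, "ry": 0, "rz": 0}
    - {"tx": 0.05, "ty": 0.1, "tz": -0.6, "rx": 0, "ry": 0, "rz": 0}
    - {"tx": -0.1, "ty": 0.2, "tz": -0.67, "rx": 0, "ry": 0, "rz": 0}
    - {"tx": -0.25, "ty": 0.3, "tz": -0.67, "rx": 0, "ry": 0, "rz": 0}
    - {"tx": -0.3, "ty": 0.3, "tz": -0.67, "rx": 0, "ry": 0, "rz": 0}
    - {"tx": -0.3, "ty": 0.3, "tz": -0.67, "rx": 0, "ry": 0, "rz": 0}
    - {"tx": -0.3, "ty": 0.3, "tz": -0.67, "rx": 0, "ry": 0, "rz": 0}

```text
time_s: 11.05
position: [0.5073, -0.054, 0.2302]
ee_rot: [[-0.002, 1.0, -0.001], [1.0, 0.002, 0.001], [0.001, -0.001, -1.0]]
wrist_force: [-0.6, 1.1, 0.3]
grip_width: 0.0
grip_force: 0.0
```

Run:
```python
from h import *
x=np.load('pose.npy'); X=base(pts(-.595,0),x[:2],x[2])
overlay(snap('wrist','wrist5'),'w5',X,(80,40,460,290),2.1)
i=cv2.imread('pics/w5.png')
overlay(snap('side','side5'),'s5',X,(212,180,262,250),3.4)
j=cv2.imread('pics/s5.png'); i[-j.shape[0]:,-j.shape[1]:]=j
cv2.imwrite('pics/m5.png',i); print(bot.observe()['position'])
```

```text
[ 0.50736623 -0.05385069  0.23029905]
```

View pics/m5.png

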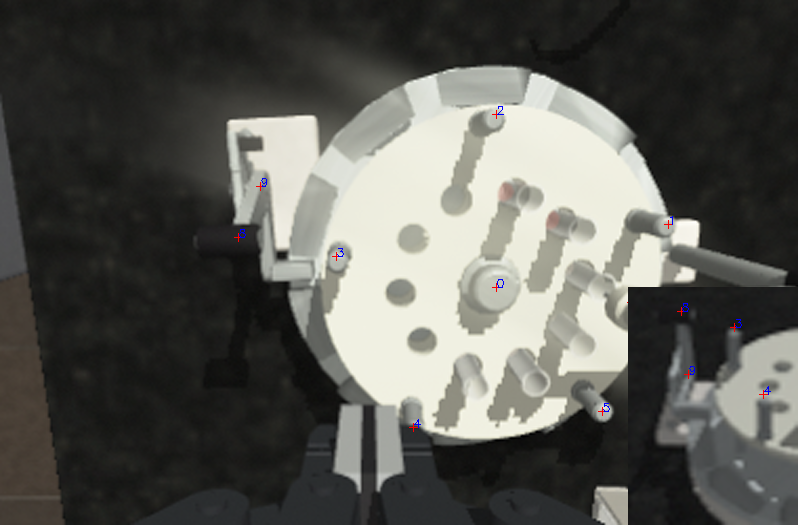

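The bar at (228,238) matches the pawl = 0 prediction to about 1 px in row, as it did at the start. The foot is home, the pegs agree with w ≈ -0.595 and all six tubes stand upright, so I'm handing the job in.

```bash
python3 -c "
from cell import bot
print(bot.finish_job())"
```

```text
the job is handed in; nothing more can be done
None
```

I threw the pawl back, turned the wheel back one notch (to about -0.59 rad) so the tube is under the needle, and dropped the pawl home; in the last pictures the pawl is fully down and all six tubes are upright. The job was handed in at about 11 s, and no verdict came back.

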